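Make up two sampling kits

ROBOT

A 6-joint arm with a two-finger parallel gripper is mounted at the origin on the work surface. World frame = base frame: x ahead of the robot, y to its left, z up, the work surface at z = 0. Lengths are in m, angles in degrees, forces in N, time in s.
With the tool pointing down it reaches from about 0.375 to 0.75 m from the base axis. Payload 9 kg.
Tool frame: the origin (TCP) lies where the fingers leave the gripper's body, on its centre line; the fingertips stand 73 mm ahead of it and the grasp point (between the pads) lies 54 mm ahead of it (robot.tip_reach is the distance from the TCP to the fingertips, in m); z points along the fingers, y is the line along which they close (so a half turn about z gives the same grasp; the last joint's range is limited). The gripper opens to 85 mm and grips with 20 to 120 N. Pads are 22 mm wide; open, the fingers measure 114 mm over their backs; the gripper's body (76 mm by 85 mm) begins 54 mm behind the grasp point. The pads swing forward as they close: fully open they stand 13 mm farther back than shut.
Start: joints at [-89.422, 5.964, 5.575, 89.605, 0, 77.527], TCP at [0.136, -0.585, 0.304] pointing down, gripper open.
Joint ranges: [-171.21, 171.21], [-48.23, 106.86], [-62.78, 66.21], [-105.2, 120.99], [-86.42, 89.51], [-180, 180]. Speed limits (degrees/s): [127.2, 127.2, 147.25, 180, 180, 180].

INTERFACE

Orientations are given as [roll, pitch, yaw] about the fixed x, y, z axes, in that order (R = Rz(yaw) Ry(pitch) Rx(roll)).
In Python, from plant import robot gives the robot as it stands. Calls block until the motion is done:
- robot.move_pose(position, orientation): joint-space move of the TCP to a pose.
- robot.line_to(position, vel=0.15, rotation=None, guard=None): straight line of the TCP; rotation=None keeps the orientation; vel is the mean speed in m/s. With guard (N) it stops when the force on the tool has changed by that much, and returns True; else False.
- robot.goto_joints(angles): joint-space move.
- robot.set_gripper(opening): finger opening in m; the grip force is fixed at half the most; returns when the fingers have stopped.
- robot.pause(seconds).
- robot.ik(position, orientation): joint angles nearest the present ones, or None.
- robot.observe(): the state.
- robot.grab_frame(name): name is "side" or "top" or "wrist"; returns the picture (400x640x3 uint8, blue, green, red); there is no depth.
- robot.get_calibration(name): a dict with "vertical_fov" (degrees; the focal length in pixels is half the picture's height over the tangent of half this angle, whatever the lens; pixels are square), "cx", "cy" (the principal point, pixels), "rvec" (rotation vector, rad) and "tvec" (3), from world to camera coordinates, as OpenCV has them. Camera axes: x right, y down, z forward; pixel columns grow to the right and rows downward; lengths in m; the calibration is good to about 2 mm. A picture is of the moment at which its call begins: read the wrist's pose just before it. get_calibration takes no time and is no camera call; for the wrist camera it gives the pose at the moment of the call.
A pose or a line that the arm cannot do raises robot.IKError and nothing moves.
- robot.job_done(): hands the job in; it is judged then, once.
The state is a dict: "time": time; "q": joint angles; "qvel": joint speeds; "joint_torque": joint torques, N m; "tool_pos": TCP position; "tcp_rot": TCP orientation; "ft_force": force on the tool from outside, world axes, zero at the start; "torque": the same for the moment, N m; "gripper_width": finger opening in m; "gripper_force": force on a finger pad.
Only numpy, scipy, OpenCV 4.12 (cv2) and the standard library are available. Lean on these libraries where they do the work, as an engineer would, in place of code of your own. Each camera call takes 0.05 s, during which the arm holds its last target. There are 200 camera calls.

TASK

Make up the two sampling kits: the white tray gets the blue-capped tube, the yellow-capped tube and the white-and-orange cover-glass box; the pink tray gets the red-capped tube and the green slide box. Stand each tube upright in a square tube pocket of its own (in the white tray either one will do) and lay each box flat in the oblong pocket, everything right down on the pocket floor and let go. Do not tip a tube over on the way, and leave the white-capped tube and the amber bottle where they are.

Things in the scene. Friction and masses are not known exactly. Their poses are not given: they have to be found in the camera images.
- white_tray: White foam tray fixed to the bench, 130 (x) by 140 (y) by 26 mm tall; origin: centre of underside; x points away from the robot within 0.25 rad. Open pockets 14 mm deep (floor 12 mm over the bench): two square tube pockets 48 by 48 mm on the far side, centres x +33, y +36 and x +33, y -36 mm; one oblong box pocket on the near side, 54 (x) by 80 mm (y), centre x -31, y 0 mm.
- pink_tray: Pink foam tray fixed to the bench, 130 (x) by 140 (y) by 26 mm tall; origin: centre of underside; x points away from the robot within 0.25 rad. Open pockets 14 mm deep (floor 12 mm over the bench): one square tube pocket 48 by 48 mm on the far side, centre x +33, y 0 mm; one oblong box pocket on the near side, 54 (x) by 100 mm (y), centre x -31, y 0 mm.
- blue_tube: Loose self-standing sample tube with a blue screw cap, 86 mm tall: clear body (white filling in its lower part) 28 mm in diameter with a flat foot, blue cap 32 mm in diameter over the top 20 mm. Stands upright on the bench in front of the robot. Origin: centre of the underside; z up along the tube. About 30 g.
- yellow_tube: Loose self-standing sample tube with a yellow screw cap, 86 mm tall: clear body (white filling in its lower part) 28 mm in diameter with a flat foot, yellow cap 32 mm in diameter over the top 20 mm. Stands upright on the bench in front of the robot. Origin: centre of the underside; z up along the tube. About 30 g.
- red_tube: Loose self-standing sample tube with a red screw cap, 86 mm tall: clear body (white filling in its lower part) 28 mm in diameter with a flat foot, red cap 32 mm in diameter over the top 20 mm. Stands upright on the bench in front of the robot. Origin: centre of the underside; z up along the tube. About 30 g.
- cover_box: Loose closed box of cover glasses, white with a broad orange band round its middle, 36 mm (x) by 62 mm (y, long side) by 36 mm tall; lies flat on the bench with its long side roughly across the robot's view (its y axis within 0.5 rad of world y). Origin: centre of the underside, z up. About 60 g.
- slide_box: Loose closed plastic slide box, green with a thin black seam, 34 mm (x) by 82 mm (y, long side) by 36 mm tall; lies flat on the bench with its long side roughly across the robot's view (its y axis within 0.5 rad of world y). Origin: centre of the underside, z up. About 60 g.
- spare_tube: Bystander: Loose self-standing sample tube with a white screw cap, 86 mm tall: clear body (white filling in its lower part) 28 mm in diameter with a flat foot, white cap 32 mm in diameter over the top 20 mm. Stands upright on the bench in front of the robot. Origin: centre of the underside; z up along the tube. About 30 g. Not part of either kit.
- bottle: Bystander: amber reagent bottle with a black cap and pale label, 56 mm in diameter, 105 mm tall, standing loose on the bench. Origin: centre of the underside.

How it is judged (in metres and radians):
At the end, for the whole second after the job is handed in: Blue and yellow tubes in the white tray's two tube pockets, red tube in the pink tray's; cover-glass box and slide box in the oblong pockets of white and pink. Each within 14 mm of its pocket centre (tray x and y), under 4.5 mm above its floor, lean under 0.12 rad, let go, at rest ((((x of blue_tube in the frame of white_tray between 0.019 and 0.047 m and y of blue_tube in the frame of white_tray between 0.022 and 0.05 m and z of blue_tube in the frame of white_tray between 0.006 and 0.0165 m and angle between blue_tube's own z axis and vertical below 0.12 rad) and (x of yellow_tube in the frame of white_tray between 0.019 and 0.047 m and y of yellow_tube in the frame of white_tray between -0.05 and -0.022 m and z of yellow_tube in the frame of white_tray between 0.006 and 0.0165 m and angle between yellow_tube's own z axis and vertical below 0.12 rad)) or ((x of blue_tube in the frame of white_tray between 0.019 and 0.047 m and y of blue_tube in the frame of white_tray between -0.05 and -0.022 m and z of blue_tube in the frame of white_tray between 0.006 and 0.0165 m and angle between blue_tube's own z axis and vertical below 0.12 rad) and (x of yellow_tube in the frame of white_tray between 0.019 and 0.047 m and y of yellow_tube in the frame of white_tray between 0.022 and 0.05 m and z of yellow_tube in the frame of white_tray between 0.006 and 0.0165 m and angle between yellow_tube's own z axis and vertical below 0.12 rad))) and x of cover_box in the frame of white_tray between -0.045 and -0.017 m and y of cover_box in the frame of white_tray between -0.014 and 0.014 m and z of cover_box in the frame of white_tray between 0.006 and 0.0165 m and angle between each of cover_box, red_tube, slide_box's own z axis and vertical below 0.12 rad and x of red_tube in the frame of pink_tray between 0.019 and 0.047 m and y of red_tube in the frame of pink_tray between -0.014 and 0.014 m and z of red_tube in the frame of pink_tray between 0.006 and 0.0165 m and x of slide_box in the frame of pink_tray between -0.045 and -0.017 m and y of slide_box in the frame of pink_tray between -0.014 and 0.014 m and z of slide_box in the frame of pink_tray between 0.006 and 0.0165 m and linear speed of each of blue_tube, yellow_tube, red_tube, cover_box, slide_box below 0.02 m/s and contact force between the fingers and blue_tube below 0.1 N and contact force between the fingers and yellow_tube below 0.1 N and contact force between the fingers and red_tube below 0.1 N and contact force between the fingers and cover_box below 0.1 N and contact force between the fingers and slide_box below 0.1 N and angular speed of each of cover_box, slide_box below 0.3 rad/s); the robot touches nothing.
It fails at once if a tube is tipped over (leans more than 0.9 rad) (angle between any of blue_tube, yellow_tube, red_tube's own z axis and vertical above 0.9 rad).
It fails at once if the white-capped tube or the amber bottle is moved by more than 20 mm (distance of any of spare_tube, bottle from where it was at the start of the episode above 0.02 m).
It also fails if it takes over 109 s, if anything falls off the work surface, if the arm or the gripper's body presses on something with over 40 N, if the wrist force passes 120 N, or if a joint passes its speed limit or range.

## Working session

There is one attempt and no reset: what is moved stays moved. The work goes in short steps, each a Python script; the robot and the scene stay as the last script left them, time stands still between calls to the robot, and variables do not carry over. Pictures are saved under pics/ and viewed, at most 14 in all, crops included, and the job is handed in when it is done.

```bash
ls; mkdir -p pics
python3 - <<'E'
from plant import robot
import cv2
for n in ("top","side"):
    im=robot.grab_frame(n); cv2.imwrite(f"pics/{n}0.png",im)
    print(n,robot.get_calibration(n))
s=robot.observe(); print(s)
E
```

```text
pics
top {'vertical_fov': 48.41445127124753, 'cx': 315.5767578309197, 'cy': 205.45979183058216, 'rvec': array([ 2.20987855, -2.19115369,  0.05132979]), 'tvec': array([-0.02438296,  0.52977698,  1.17386829])}
side {'vertical_fov': 48.32782588159918, 'cx': 320.9938482941168, 'cy': 199.40430258120546, 'rvec': array([ 2.31639909, -0.07915764,  0.04545849]), 'tvec': array([-0.52036274,  0.03382998,  1.17227405])}
{'time': 0.1, 'q': array([-8.94211905e+01,  5.99397854e+00,  5.53089915e+00,  8.96046710e+01,
       -9.89901942e-04,  7.75264420e+01]), 'qvel': array([-0.00772185, -0.10148169,  0.04524953,  0.12613091,  0.00741387,
       -0.05645281]), 'joint_torque': array([ 4.42828998e-03, -5.58205068e+01,  5.04721820e+01,  1.28788300e-02,
       -3.03777088e-04,  2.47841768e-06]), 'tool_pos': array([ 0.13550525, -0.58427452,  0.30320657]), 'tcp_rot': array([-1.79933635e+02, -1.36667965e-02,  1.30523602e+01]), 'ft_force': array([0.62193421, 0.49251469, 0.81876826]), 'torque': array([ 0.00039925,  0.00831189, -0.00617233]), 'gripper_force': 0.0, 'gripper_width': 0.08536909384723024}
```

View pics/top0.png

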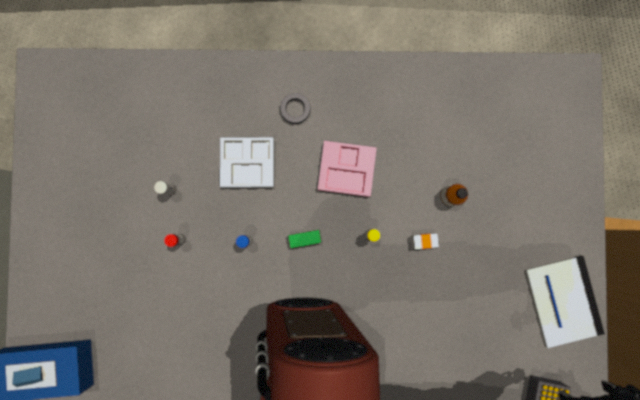

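View pics/side0.png

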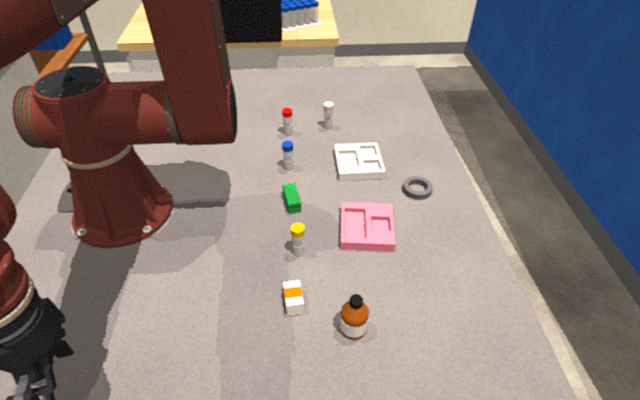

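The top view (up = +x, left = +y) shows the white tray at (247,162), the pink tray at (348,168), and the caps: red (171,241), blue (243,242), yellow (373,236). The green box is at (305,239), the cover box at (426,242), the spare tube at (161,187) and the bottle at (456,195). The side view shows them all unobstructed too.

```bash
cat > vis.py <<'E'
import cv2, numpy as np
from plant import robot
def cal(n):
    c=robot.get_calibration(n); f=200/np.tan(np.radians(c["vertical_fov"])/2)
    R=cv2.Rodrigues(c["rvec"])[0]; return f,c["cx"],c["cy"],R,np.array(c["tvec"])
def ray(n,p,C=None):
    f,cx,cy,R,t=C or cal(n)
    return -R.T@t, R.T@np.array([(p[0]-cx)/f,(p[1]-cy)/f,1])
def plane(n,p,z,C=None):
    o,d=ray(n,p,C); return o+d*(z-o[2])/d[2]
def tri(pa,pb):
    (o1,d1),(o2,d2)=ray("top",pa),ray("side",pb)
    s=np.linalg.lstsq(np.c_[d1,-d2],o2-o1,rcond=None)[0]
    a,b=o1+d1*s[0],o2+d2*s[1]; return (a+b)/2,np.linalg.norm(a-b)
HSV={"red":((0,150,90),(6,255,255)),"blue":((105,130,60),(125,255,255)),"yellow":((24,150,120),(34,255,255)),
 "green":((45,120,50),(80,255,255)),"orange":((8,170,150),(20,255,255)),"pink":((165,50,120),(180,150,255)),"white":((0,0,175),(180,40,255))}
def blob(im,col,roi):
    x0,y0,x1,y1=roi; m=np.zeros(im.shape[:2],np.uint8)
    m[y0:y1,x0:x1]=cv2.inRange(cv2.cvtColor(im[y0:y1,x0:x1],cv2.COLOR_BGR2HSV),*HSV[col])
    c=max(cv2.findContours(m,cv2.RETR_EXTERNAL,cv2.CHAIN_APPROX_NONE)[0],key=cv2.contourArea)
    M=np.zeros_like(m); cv2.drawContours(M,[c],-1,255,-1); ys,xs=np.nonzero(M)
    return np.array([xs.mean(),ys.mean()]),c,len(xs)
E
python3 - <<'E'
from vis import *
np.set_printoptions(precision=4,suppress=True)
T,S=cv2.imread("pics/top0.png"),cv2.imread("pics/side0.png")
print("cams",ray("top",(0,0))[0],ray("side",(0,0))[0],robot.tip_reach)
rt={"red":(150,220,200,260),"blue":(225,225,260,260),"yellow":(355,220,395,255)}
rs={"red":(270,100,300,125),"blue":(270,130,300,165),"yellow":(280,215,320,245)}
for k in rt:
    a,_,n=blob(T,k,rt[k]); b,_,m=blob(S,k,rs[k]); print(k,a,n,b,m,tri(a,b),plane("top",a,.08))
for k,roi,z in (("green",(280,220,330,260),.036),("orange",(400,225,445,260),.036),("white",(405,225,447,257),.036),("pink",(310,130,385,205),.026),("white",(210,130,280,195),.026)):
    a,c,n=blob(T,k,roi)
    P=np.array([plane("top",q,z)[:2] for q in c[:,0]],np.float32)
    print(k,a,n,plane("top",a,z),cv2.minAreaRect(P))
v=[cv2.resize(T[125:260,145:280],None,fx=4.4,fy=4.4,interpolation=3)]
cv2.imwrite("pics/c1.png",cv2.resize(T[130:260,210:390],None,fx=4.4,fy=4.4,interpolation=cv2.INTER_CUBIC))
E
```

```text
cams [ 0.4779 -0.0169  1.1961] [ 0.4525 -0.8722  0.825 ] 0.0726
red [170.8239 240.0704] 142 [286.7792 111.8701] 77 (array([0.4377, 0.3422, 0.0778]), np.float64(0.001171174083152435)) [0.4372 0.3415 0.08  ]
blue [242.032 241.408] 125 [287.1954 145.5517] 87 (array([0.436 , 0.1639, 0.0775]), np.float64(0.0014390219533946937)) [0.4354 0.1635 0.08  ]
yellow [373.1716 234.8955] 134 [297.1495 227.3925] 107 (array([ 0.4545, -0.1641,  0.0836]), np.float64(3.8982817814083735e-06)) [ 0.4544 -0.1646  0.08  ]
green [304.1955 238.8985] 404 [0.4416 0.0091 0.036 ] ((0.4412962794303894, 0.008857451379299164), (0.034585628658533096, 0.0808892473578453), 10.475410461425781)
orange [425.9115 240.8053] 113 [ 0.4393 -0.3078  0.036 ] ((0.43915027379989624, -0.3078191578388214), (0.03690765053033829, 0.01987226866185665), 6.205676078796387)
white [417.358  241.5185] 81 [ 0.4372 -0.2855  0.036 ] ((0.43729570508003235, -0.284567266702652), (0.015632331371307373, 0.03382351994514465), 89.92703247070312)
pink [346.2908 168.5604] 2589 [ 0.6276 -0.1002  0.026 ] ((0.628045380115509, -0.1007615476846695), (0.14053089916706085, 0.1315213441848755), 82.43101501464844)
white [246.0307 161.5152] 2541 [0.644  0.1649 0.026 ] ((0.6441836953163147, 0.16516442596912384), (0.12490276247262955, 0.1381336748600006), 0.5166857242584229)
```

View pics/c1.png

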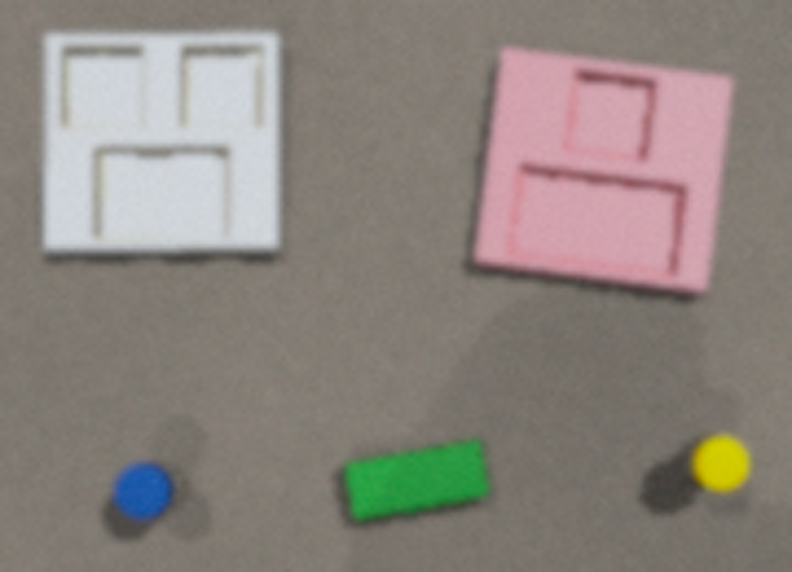

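The tray and box sizes recovered from the top view match their specifications, so the measurements hold. Next I pick the cover box.

```bash
cat > act.py <<'E'
import numpy as np
from plant import robot
ZC=0.235
WHITE=(0.644,0.165,0.5); PINK=(0.628,-0.1005,-7.5)
def inTray(tr,x,y):
    a=np.radians(tr[2]); return tr[0]+x*np.cos(a)-y*np.sin(a), tr[1]+x*np.sin(a)+y*np.cos(a)
def pick(x,y,yaw,z,clear=ZC):
    """tool closes along the object's x (yaw deg); z = TCP height of the grasp"""
    robot.set_gripper(0.085)
    robot.move_pose([x,y,clear],[180,0,yaw+90])
    robot.line_to([x,y,z],vel=0.15)
    robot.set_gripper(0.0)
    s=robot.observe(); print("grip",s["gripper_width"],s["gripper_force"],s["tool_pos"],s["time"])
    robot.line_to([x,y,clear],vel=0.2)
    s=robot.observe(); print("lift",s["gripper_width"],s["gripper_force"],s["time"])
def place(x,y,yaw,z,opening,clear=ZC):
    """z = TCP height with the object on the pocket floor"""
    robot.line_to([x,y,clear],vel=0.25,rotation=[180,0,yaw+90])
    robot.line_to([x,y,z+0.012],vel=0.15)
    hit=robot.line_to([x,y,z-0.001],vel=0.03,guard=6)
    s=robot.observe(); print("down",hit,s["tool_pos"],s["ft_force"],s["time"])
    robot.set_gripper(opening); robot.line_to([x,y,clear],vel=0.2)
    print("free",robot.observe()["time"])
E
python3 - <<'E'
from vis import *; from act import *
T=cv2.imread("pics/top0.png"); hsv=cv2.cvtColor(T,cv2.COLOR_BGR2HSV)[228:256,405:446]
m=cv2.inRange(hsv,*HSV["orange"])|cv2.inRange(hsv,(0,0,150),(180,60,255))
m=cv2.morphologyEx(m,cv2.MORPH_CLOSE,np.ones((3,3)))
c=max(cv2.findContours(m,0,cv2.CHAIN_APPROX_NONE)[0],key=cv2.contourArea)[:,0]+[405,228]
P=np.array([plane("top",q,.036)[:2] for q in c],np.float32); r=cv2.minAreaRect(P); print(r)
(cx,cy),(w,h),a=r; yaw=a if w<h else a-90
assert abs(yaw)<29 and .05<max(w,h)<.07
print(cx,cy,yaw)
for p in ([.69,.2,ZC],[.69,.2,.13],[.44,-.308,.09]): print(robot.ik(p,[180,0,90]) is not None)
robot.line_to([0.25,-0.5,0.3],vel=.3)
pick(cx,cy,yaw,0.091)
for n in ("side","top","wrist"): cv2.imwrite(f"pics/{n}1.png",robot.grab_frame(n))
S=cv2.imread("pics/side1.png"); cv2.imwrite("pics/s1.png",cv2.resize(S[170:370,220:400],None,fx=3,fy=3))
E
```

```text
((0.43922626972198486, -0.3085430860519409), (0.036905355751514435, 0.06393229216337204), 6.17076301574707)
0.43922626972198486 -0.3085430860519409 6.17076301574707
True
True
True
grip 0.034964192782779194 61.83511734008789 [ 0.43954204 -0.30888497  0.0916543 ] 3.6417
lift 0.03463369731503124 61.11639976501465 4.5083
```

View pics/s1.png

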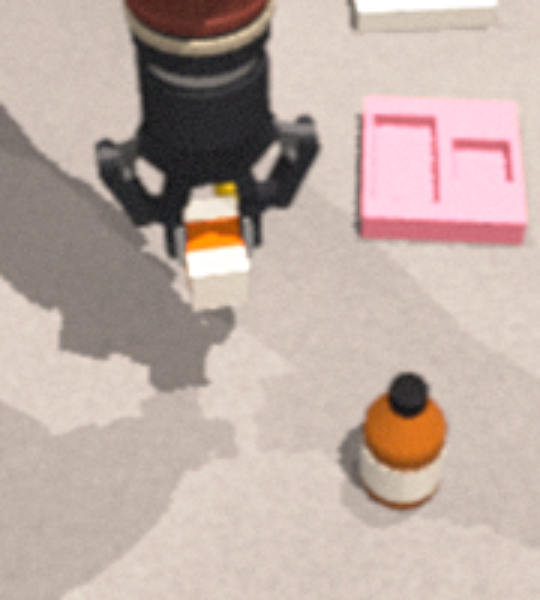

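The side crop shows the cover box held level between the fingers (about (215,250) in the crop), with the bottle untouched at (405,440). I place it in the white tray now.

Run:
```python
from vis import *; from act import *
x,y=inTray(WHITE,-.031,0); place(x,y,WHITE[2],0.0917+.012,0.055)
pick(.4414,.009,10.5,0.091)
T=robot.grab_frame("top"); cv2.imwrite("pics/top2.png",T); W=robot.grab_frame("wrist")
cv2.imwrite("pics/c2.png",np.hstack([cv2.resize(T[120:270,200:400],(800,600),interpolation=2)]))
```

```text
down True [0.61317586 0.16474729 0.10370123] [-0.02617346  0.11790837  5.07141001] 8.2
free 9.3417
grip 0.03232234953997819 61.441465616226196 [0.44183862 0.00886531 0.09158047] 12.3083
lift 0.03271232799184785 60.749934911727905 13.175
```

View pics/c2.png

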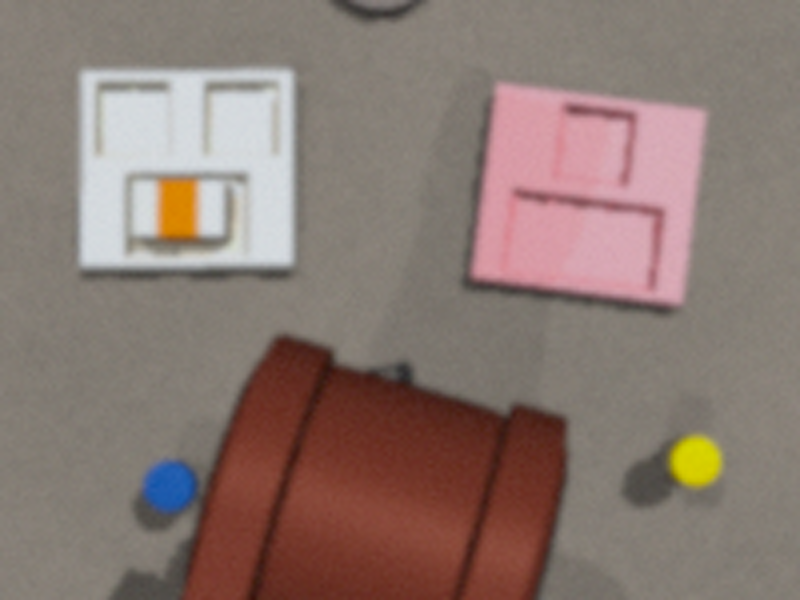

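The cover box sits inside the white oblong pocket, with its orange band at (178,208) in the crop, and it touched down at the expected floor height. The slide box is in the gripper, so I continue with it and the red tube.

Run:
```python
from vis import *; from act import *
x,y=inTray(PINK,-.031,0); place(x,y,PINK[2],0.0916+.012,0.055)
pick(.4377,.342,0,0.128)
T=robot.grab_frame("top"); S=robot.grab_frame("side")
cv2.imwrite("pics/c3.png",np.hstack([cv2.resize(T[120:220,200:400],(400,200),interpolation=2),cv2.resize(S[50:250,230:430],(400,400),interpolation=2)[:200]]) )
a,c,n=blob(T,"orange",(225,150,265,195)); p=plane("top",a,.048); print("cover",p[:2]-inTray(WHITE,-.031,0))
a,c,n=blob(T,"green",(310,140,385,210)); p=plane("top",a,.048); print("slide",p[:2]-inTray(PINK,-.031,0))
cv2.imwrite("pics/c3.png",np.hstack([cv2.resize(T[130:230,210:410],None,fx=2,fy=2,interpolation=2),cv2.resize(S[60:160,220:420],None,fx=2,fy=2,interpolation=2)]))
```

```text
down True [ 0.59738706 -0.09650476  0.10362669] [-1.18879782 -0.2092221   5.23552543] 15.5583
free 16.7167
grip 0.030371101787803303 58.983194231987 [0.43783565 0.3421653  0.12856882] 20.25
lift 0.030438760519848496 59.2227441072464 20.9333
cover [2.12958882e-06 1.71261857e-03]
slide [-0.00049262  0.0007471 ]
```

View pics/c3.png

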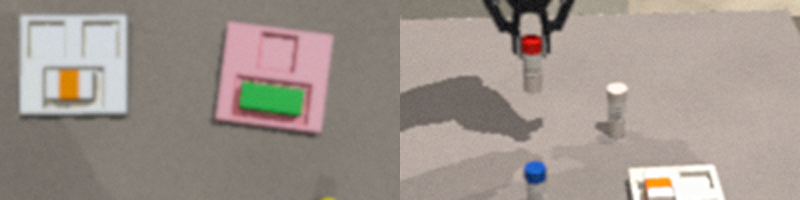

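Both boxes lie in their oblong pockets within 2 mm of centre: green at (272,98) and orange at (68,84) in the crop. The red tube hangs upright in the gripper at (532,65). I place it, then do the blue and yellow tubes.

Run:
```python
from vis import *; from act import *
x,y=inTray(PINK,.033,0); place(x,y,0,0.1286+.012,0.06)
pick(.436,.164,0,0.128)
x,y=inTray(WHITE,.033,.036); place(x,y,0,0.1286+.012,0.06)
pick(.4545,-.1643,0,0.128)
T=robot.grab_frame("top"); S=robot.grab_frame("side")
cv2.imwrite("pics/c4.png",np.hstack([cv2.resize(T[130:230,210:410],None,fx=2,fy=2,interpolation=2),cv2.resize(S[120:270,220:420],None,fx=2,fy=2,interpolation=2)[100:300]]))
```

```text
down True [ 0.66091617 -0.10493063  0.14060877] [-0.83959285  0.09030837  5.66358756] 24.325
free 25.3417
grip 0.030103323225502618 59.058040380477905 [0.43624453 0.16406282 0.12860207] 28.45
lift 0.030371033381561226 59.245662689208984 29.1333
down True [0.67692463 0.20131996 0.14067147] [0.85085062 0.75525383 4.82410591] 31.3917
free 32.4083
grip 0.030284800662881358 58.961597084999084 [ 0.45462069 -0.16451947  0.12854489] 35.775
lift 0.030221589011668697 59.22660827636719 36.4583
```

View pics/c4.png

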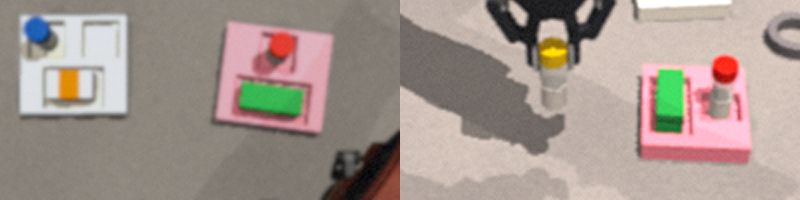

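Red (282,45) and blue (37,30) stand in their pockets, and yellow hangs upright in the gripper at (553,75). I place yellow, retract and check.

Run:
```python
from vis import *; from act import *
x,y=inTray(WHITE,.033,-.036); place(x,y,0,0.1285+.012,0.06)
robot.line_to([.42,-.05,.3],vel=.3)
T=robot.grab_frame("top"); S=robot.grab_frame("side"); cv2.imwrite("pics/top5.png",T)
for k,tr,q,roi,rs in (("red",PINK,(.033,0),(330,130,370,165),(350,180,400,225)),("blue",WHITE,(.033,.036),(215,125,250,170),(330,120,400,180)),("yellow",WHITE,(.033,-.036),(245,125,285,170),(330,120,400,190))):
    a,_,_=blob(T,k,roi); b,_,_=blob(S,k,rs); p,e=tri(a,b); print(k,p,e,p[:2]-inTray(tr,*q))
cv2.imwrite("pics/c5.png",np.hstack([cv2.resize(T[120:260,140:480],(400,165),interpolation=2)[:165],cv2.resize(S[90:255,270:470],(400,330),interpolation=2)[:165]]))
cv2.imwrite("pics/c6.png",np.vstack([cv2.resize(T[120:210,140:480],(760,201),interpolation=2),cv2.resize(S[95:265,250:440],(760,399),interpolation=2)]))
```

```text
down True [0.67756951 0.12931075 0.14067083] [0.25226034 0.50559451 5.15537526] 39.3167
free 40.3333
red [ 0.66068681 -0.10573151  0.08966028] 0.0001932273685472489 [-3.08684688e-05 -9.24144291e-04]
blue [0.67707325 0.19978313 0.0907991 ] 0.00047006088295823486 [ 0.00038867 -0.00150348]
yellow [0.67682924 0.12775783 0.09699131] 0.0016114915224011244 [-0.00048366 -0.00153151]
```

View pics/c6.png

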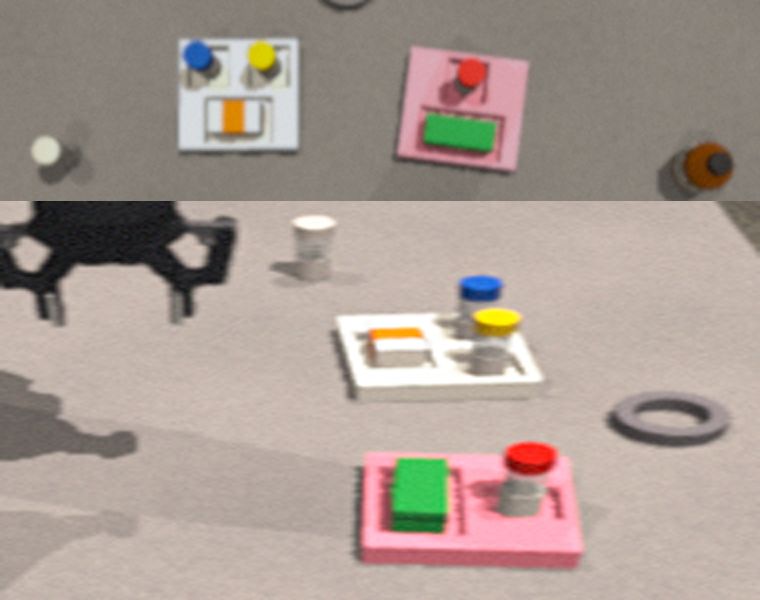

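All five items are seated within 2 mm of their pocket centres, and the tubes stand upright: blue (480,300), yellow (495,345), red (527,480). The spare tube and bottle are where they started, and the arm is clear.

```bash
python3 -c "
from plant import robot
print(robot.job_done())"
```

```text
the job is handed in; nothing more can be done
None
```

Both kits are made up and the job is handed in: in the last camera check all five items were within about 2 mm of their pocket centres, with the tubes upright and the spare tube and bottle untouched; the hand-in call returned no verdict.

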